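Test two cast buttons with the metal-tester pen

TASK

Take the orange metal-tester pen from its holder and test the brass-coloured cast button on the black block first and then the copper-coloured one on the cream block: each time set the spring tip on the middle of the button, with the pen square to the leaning face, press until the spring is about half-way in (about 4 N) and hold it still there for at least one second. The buttons differ in thickness, so feel for each and never push hard on the blocks (over 15 N). Then put the pen back in its holder, upright with its collar down on the plate, let go, and leave the other things on the bench where they are.

Things in the scene. Friction and masses are not known exactly. Their poses are not given: they have to be found in the camera images.
- pen: tester pen, 0.1 to 0.2 kg, hangs upright. Origin: underside of its black collar (44 diameter, 6 thick). z: along the pen to the handle's end. Orange square handle 24 x 24, faces square to x and y, from 6 to 76 above the origin (grip about 45 up). Below: neck 20 in diameter to -30, steel stem 11 in diameter to -88, brass tip 7 in diameter to -102. Sizes in mm
- pen_tip (a point): end of the pen's brass spring tip, 102 mm below the pen's origin. It slides 8 mm into the stem along the pen's axis: the spring pushes with 1.4 N at first touch, about 4.2 N half-way in and 7 N at the stop, where it becomes rigid
- holder: fixed pen holder: dark wooden plate 74 x 74 x 20 mm, top at 120 mm, on four pillars over a steel foot 90 x 90 x 10 mm. Origin: centre of the foot's underside, on the bench. A vertical hole 27 mm in diameter goes through the plate's middle; the pen's collar rests on the plate around it
- brass_block: black charcoal brick 90 x 80 x 30 on a fixed blue turntable 116 wide; a brass button 28 wide sits mid-face. Origin: centre of the upper face, 95 above the bench. z: out of the face, 35 degrees from vertical, leaning robotwards (yaw within 25). The button's top is parallel to the face and 4 to 22 above it (varies, pose does not tell: feel for it); rigid. Sizes in mm
- copper_block: cream-coloured fire brick 90 x 80 x 30 on a fixed blue turntable 116 wide; a copper button 28 wide sits mid-face. Origin: centre of the upper face, 95 above the bench. z: out of the face, 30 degrees from vertical, leaning robotwards (yaw within 25). The button's top is parallel to the face and 4 to 22 above it (varies, pose does not tell: feel for it); rigid. Sizes in mm
- red_pliers: red-handled pliers lying flat, 145 mm long, 45 wide, 12 high (mm); not part of the job. Origin: about the middle of its underside
- blue_pliers: blue-handled pliers lying flat, 145 mm long, 45 wide, 12 high (mm); not part of the job. Origin: about the middle of its underside
- spare_charcoal: loose black charcoal block 100 x 55 x 32 lying on the bench (mm); not part of the job. Origin: about the middle of its underside
- tweezers: steel tweezers lying flat, 130 mm long, 6 high (mm); not part of the job. Origin: about the middle of its underside
- brush: brush lying flat, about 200 mm long, 25 high (mm); not part of the job. Origin: about the middle of its underside
- flux_jar: small jar with a white cap, 56 in diameter, 65 high (mm); not part of the job. Origin: about the middle of its underside
There are look-alikes about, which are no part of the job. What is shaped like the part that bears copper_block but purple is not meant. Of the things that look like the pen, the larger one is meant.

How it is judged:
On the way, in this order (a step that is already met when the one before it is completed fails the run):
1. the pen's tip rests within 8 mm of the brass button's middle (measured along each of the block's x and y), square to it within 10 degrees, pressed with 2.2 to 6.2 N and still, for one second (contact force between pen and brass_block between 2.2 and 6.2 N and x of pen_tip in the frame of brass_block between -0.008 and 0.008 m and y of pen_tip in the frame of brass_block between -0.008 and 0.008 m and angle between the z axis of pen and the z axis of brass_block, either way round below 0.175 rad and linear speed of pen below 0.015 m/s and angular speed of pen below 0.15 rad/s), for 1 s.
2. the pen's tip rests within 8 mm of the copper button's middle (measured along each of the block's x and y), square to it within 10 degrees, pressed with 2.2 to 6.2 N and still, for one second (contact force between pen and copper_block between 2.2 and 6.2 N and x of pen_tip in the frame of copper_block between -0.008 and 0.008 m and y of pen_tip in the frame of copper_block between -0.008 and 0.008 m and angle between the z axis of pen and the z axis of copper_block, either way round below 0.175 rad and linear speed of pen below 0.015 m/s and angular speed of pen below 0.15 rad/s), for 1 s.
At the end, for the whole second after the job is handed in: the pen stands released and at rest in its holder, within 8 mm of the hole's axis, its collar on the plate (within 4 mm) and upright within 4.5 degrees; no bystander has moved 30 mm or more (horizontal distance between pen and holder below 0.008 m and height (world z) of pen between 0.116 and 0.124 m and angle between pen's own z axis and vertical below 0.08 rad and linear speed of pen below 0.02 m/s and distance of each of red_pliers, blue_pliers, spare_charcoal, tweezers, brush, flux_jar from where it was at the start of the episode below 0.03 m); the robot touches nothing.
It fails at once if the pen pushes on a block or button with more than 15 N (contact force between pen and brass_block above 15 N or contact force between pen and copper_block above 15 N).
It fails at once if a bystander is shifted by more than 30 mm (distance of any of red_pliers, blue_pliers, spare_charcoal, tweezers, brush, flux_jar from where it was at the start of the episode above 0.03 m).
It also fails if it takes over 61 s, if anything falls off the work surface, if the arm or the gripper's body presses on something with over 40 N, if the wrist force passes 120 N, or if a joint passes its speed limit or range.

ROBOT

A 6-joint arm with a two-finger parallel gripper is mounted at the origin on the work surface. World frame = base frame: x ahead of the robot, y to its left, z up, the work surface at z = 0. Lengths are in m, angles in rad, forces in N, time in s.
With the tool pointing down it reaches from about 0.25 to 0.775 m from the base axis. Payload 4 kg.
Tool frame: the origin (TCP) lies between the finger pads; the fingertips stand 19 mm ahead of it and the grasp point (between the pads) is the TCP; z points along the fingers, y is the line along which they close (so a half turn about z gives the same grasp; the last joint's range is limited). The gripper opens to 94 mm and grips with 3 to 60 N. Pads are 16 mm wide; open, the fingers measure 119 mm over their backs; the gripper's body (75 mm by 177 mm) begins 78 mm behind the grasp point.
Start: joints at [1.063, 0.087, 1.371, -0, 1.684, -0.103], TCP at [0.217, 0.506, 0.225] pointing down, gripper open.
Joint ranges: [-3.1, 3.1], [-0.76, 2.03], [0.27, 2.55], [-1.08, 4.22], [0.17, 2.65], [-2.57, 2.57]. Speed limits (rad/s): [2.79, 2.79, 3.14, 3.14, 3.14, 3.14].

INTERFACE

Orientations are given as [roll, pitch, yaw] about the fixed x, y, z axes, in that order (R = Rz(yaw) Ry(pitch) Rx(roll)).
In Python, from cell import ctrl gives the robot as it stands.
- The arm moves only by the tool play_rows, never from a script. Its argument "series" is a list of rows, each an object with "travel": the shift along the world's x, y, z in mm, a list of three; "rotation": the turn, a rotation vector about the world's x, y, z in rad, a list of three; "grip": the opening, from 0 (shut) to 1 (fully open). In form: [{"travel": [tx, ty, tz], "rotation": [rx, ry, rz], "grip": grip}, ...]. A call has 1 to 20 rows; each row shifts and turns the commanded pose from where the row before left it; what a row does not reach is not made up. A row lasts 1/12 s, in which the tool goes at most 41.7 mm and 7.16 degrees, less where a joint would pass 70% of its speed; a pose out of reach is approached as far as the arm can. A call with a gripper value outside its range is refused whole. The fingers move at their own pace and stop on an object; "force" is the grip in N (left out, the last holds). Time passes only in rows, so rows that do not move let the fingers close. It gives the time, the measured TCP pose, the force, the opening and the grip force at its end, in the units of the state.
- ctrl.get_obs(): the state, without advancing time (a new reading comes with each control period).
- ctrl.camera(name): name is "scene" or "top" or "wrist"; returns the picture (480x640x3 uint8, red, green, blue); there is no depth.
- ctrl.camera_info(name): a dict with "vertical_fov" (degrees; the focal length in pixels is half the picture's height over the tangent of half this angle, whatever the lens; pixels are square), "cx", "cy" (the principal point, pixels), "R" (3x3) and "t" (3): a world point X has camera coordinates R X + t; the wrist camera has in their place "tool_from_camera" (4x4, takes a point from camera to tool coordinates, whose origin is the TCP and whose axes are the flange's). Camera axes: x right, y down, z forward; pixel columns grow to the right and rows downward; lengths in m; the calibration is good to about 2 mm. The wrist camera is an equidistant fisheye: a pixel r from the principal point sees the ray r / f radians off the axis. A picture is of the moment at which its call begins: read the wrist's pose just before it. camera_info takes no time and is no camera call.
- ctrl.finish_job(): hands the job in; it is judged then, once.
The state is a dict: "time": time; "q": joint angles; "joint_vel": joint speeds; "tau": joint torques, N m; "eef_pos": TCP position; "ee_rot": TCP orientation; "contact_force": force on the tool from outside, world axes, zero at the start; "wrist_torque": the same for the moment, N m; "width": opening from 0.0 (shut) to 1.0 (fully open); "gripper_force": force on a finger pad.
Only numpy, scipy, OpenCV 4.12 (cv2) and the standard library are available. Lean on these libraries where they do the work, as an engineer would, in place of code of your own. Each camera call takes 0.05 s, during which the arm holds its last target. There are 200 camera calls.

## Working session

There is one attempt and no reset: what is moved stays moved. The work goes in short steps, Python scripts to look and compute and a tool call to move; the robot and the scene stay as the last step left them, time stands still between calls to the robot, and variables do not carry over. Pictures are saved under pics/ and viewed, at most 13 in all, crops included, and the job is handed in when it is done.

Besides the shell and the picture viewer there is one more tool, called by a JSON object that holds its "method" and its "body", one argument or row to a line. play_rows: Moves the arm, as the interface text tells. Its arguments: {"type":"object","properties":{"series":{"type":"array","items":{"type":"object","properties":{"travel":{"type":"array","items":{"type":"number"}},"rotation":{"type":"array","items":{"type":"number"}},"grip":{"type":"number"}}}},"force":{"type":"number"}},"required":["series"]}

```bash
mkdir -p pics; ls; python3 - <<'E'
from cell import ctrl
import cv2
for n in ("scene","top"):
    im=ctrl.camera(n); cv2.imwrite(f"pics/{n}0.png",im[:,:,::-1])
    print(n,ctrl.camera_info(n))
print(ctrl.camera_info("wrist")); print(ctrl.get_obs())
E
```

```text
pics
scene {'vertical_fov': 43.58093864458263, 'cx': 322.56667007638885, 'cy': 234.77686277461322, 'R': array([[-0.58091403,  0.81372562,  0.01973587],
       [ 0.63067049,  0.46529581, -0.62109141],
       [-0.51458101, -0.34835388, -0.7834896 ]]), 't': array([ 0.31416227, -0.30378578,  1.63861604])}
top {'vertical_fov': 55.09836963681028, 'cx': 320.9522289513716, 'cy': 239.52515957033782, 'R': array([[-0.0086452 , -0.99990103, -0.0110994 ],
       [-0.98081011,  0.01064113, -0.19467486],
       [ 0.1947737 ,  0.0092034 , -0.98080503]]), 't': array([-0.00377644,  0.57224547,  0.95165927])}
{'vertical_fov': 65.70646984690485, 'cx': 320.92116180104455, 'cy': 243.2955942119489, 'tool_from_camera': array([[-2.69284857e-04, -9.65706351e-01, -2.59636614e-01,
         7.65969058e-02],
       [ 9.99999541e-01, -4.98849437e-04,  8.18287269e-04,
        -6.61703081e-04],
       [-9.19744792e-04, -2.59636275e-01,  9.65706042e-01,
        -1.59329059e-01],
       [ 0.00000000e+00,  0.00000000e+00,  0.00000000e+00,
         1.00000000e+00]])}
{'time': 0.1, 'q': array([ 1.06292574e+00,  8.78901275e-02,  1.37208513e+00,  2.86444339e-05,
        1.68359285e+00, -1.03084613e-01]), 'joint_vel': array([ 0.00247357, -0.0002154 , -0.00274501, -0.00120466,  0.00026776,
        0.00074582]), 'tau': array([ 2.90656135e-03, -3.41254950e+01, -3.03301692e+01,  7.19337235e-02,
        3.04993778e-02, -1.11994450e-04]), 'eef_pos': array([0.21637039, 0.5051636 , 0.22342537]), 'ee_rot': array([-3.13963061e+00, -2.31596161e-04,  2.73680964e+00]), 'contact_force': array([ 0.15695605, -0.52960841, -0.13254803]), 'wrist_torque': array([ 0.01946453,  0.01769358, -0.0218453 ]), 'gripper_force': 0.0, 'width': 0.9995077697334551}
```

View pics/scene0.png

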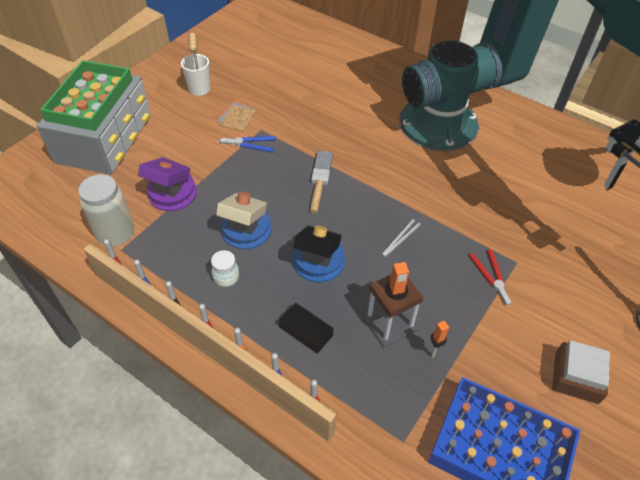

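View pics/top0.png

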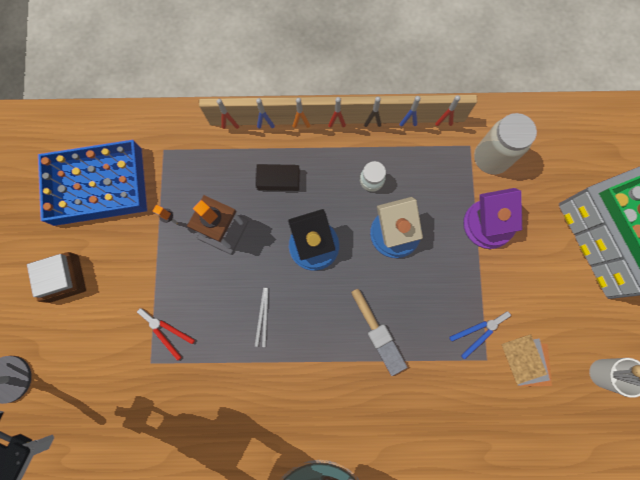

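The scene view shows two orange pens. The large one is in the four-pillar wooden holder, at scene (400,278) and top (207,210). The small one is at scene (441,332) and top (162,213). The meant pen is the larger one. The brass/black block is at scene (319,245) and top (313,238), and the copper/cream block is at scene (243,210) and top (402,225). The purple block at scene (165,178) is a decoy. I'll confirm these in one enlarged crop.

```bash
python3 - <<'E'
import cv2,numpy as np
s=cv2.imread("pics/scene0.png");t=cv2.imread("pics/top0.png")
def c(im,x,y,w,h,W,H): return cv2.resize(im[y:y+h,x:x+w],(W,H),interpolation=cv2.INTER_CUBIC)
a=np.hstack([c(s,355,250,100,75,400,300),c(t,150,185,100,75,400,300)])
b=np.hstack([c(s,205,180,150,112,400,300),c(t,280,185,150,112,400,300)])
cv2.imwrite("pics/crop1.png",np.vstack([a,b]))
E
```

```text
(no output)
```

View pics/crop1.png

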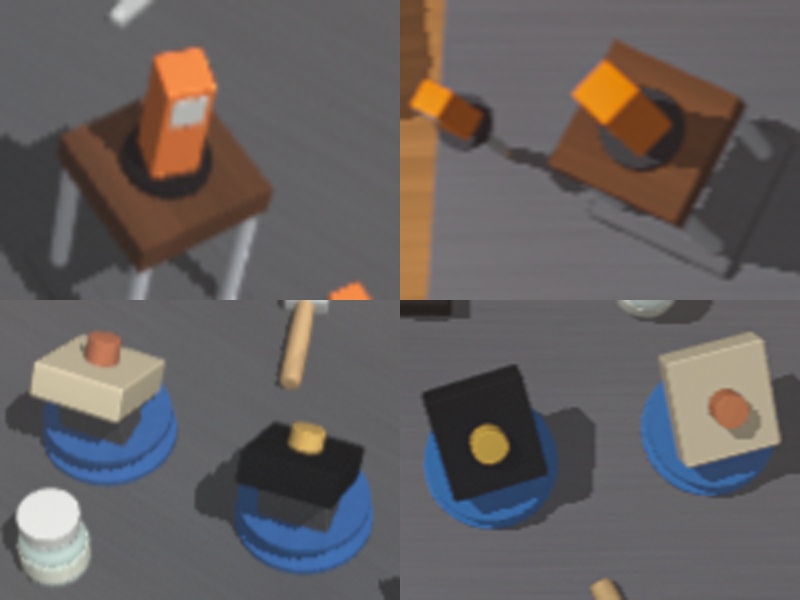

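The crop confirms it: the large pen with the grey label sits in the holder, and the small one stands apart at left without a holder. Both buttons are clear. Next I'll get rough positions and pick a wrist viewing pose.

```bash
cat > h.py <<'E'
from cell import ctrl
import numpy as np, cv2
from scipy.spatial.transform import Rotation as Ro
def pose(o): return Ro.from_euler('xyz',o['ee_rot']).as_matrix(), np.array(o['eef_pos'])
def cam(name,o=None):
    i=ctrl.camera_info(name); f=240/np.tan(np.radians(i['vertical_fov']/2))
    if name=='wrist':
        R,p=pose(o); T=np.array(i['tool_from_camera']); Rc=R@T[:3,:3]; C=R@T[:3,3]+p
        return dict(f=f,c=(i['cx'],i['cy']),Rc=Rc,C=C,fish=True)
    R=np.array(i['R']); return dict(f=f,c=(i['cx'],i['cy']),Rc=R.T,C=-R.T@i['t'],fish=False)
def ray(k,uv):
    uv=np.atleast_2d(uv).astype(float); d=(uv-k['c'])/k['f']
    if k['fish']:
        r=np.linalg.norm(d,axis=1,keepdims=True); v=np.hstack([np.sin(r)*d/np.maximum(r,1e-9),np.cos(r)])
    else: v=np.hstack([d,np.ones((len(d),1))])
    v=v@k['Rc'].T; return v/np.linalg.norm(v,axis=1,keepdims=True)
def proj(k,X):
    v=(np.atleast_2d(X)-k['C'])@k['Rc']; n=np.linalg.norm(v[:,:2],axis=1,keepdims=True)
    s=np.arctan2(n,v[:,2:])/np.maximum(n,1e-9) if k['fish'] else 1/v[:,2:]
    return v[:,:2]*s*k['f']+k['c']
def onz(k,uv,z):
    v=ray(k,uv); return k['C']+v*((z-k['C'][2])/v[:,2:])
def tri(ks,uvs):
    A=np.zeros((3,3));b=np.zeros(3);P=[]
    for k,uv in zip(ks,uvs):
        v=ray(k,uv)[0];M=np.eye(3)-np.outer(v,v);A+=M;b+=M@k['C'];P.append((M,k['C']))
    X=np.linalg.solve(A,b); return X,max(np.linalg.norm(M@(X-C)) for M,C in P)
E
python3 - <<'E'
from h import *
np.set_printoptions(precision=4,suppress=True)
t=cam('top');s=cam('scene');print(t['C'],s['C'])
cr=lambda a,ox,oy,X,Y,sc:(np.array(a)-[ox,oy])*sc+[X,Y]
pl=cr([(615,40),(742,103),(683,222),(550,162)],400,0,150,185,.25)
ha=cr([(605,62),(642,95),(607,125),(572,95)],400,0,150,185,.25)
P=onz(t,pl,.12);H=onz(t,ha,.196);print('plate',P,P.mean(0));print('handle',H,H.mean(0))
for n,Q in(('plate',P),('h',H)):
    e=Q[1]-Q[0];print(n,np.degrees(np.arctan2(e[1],e[0])),np.linalg.norm(e),np.linalg.norm(Q[2]-Q[1]))
print('handle top tri',tri([t,s],[ha.mean(0),(355+184/4,250+72/4)]))
print('black',onz(t,(312.6,237.5),.095),'cream',onz(t,(400.8,223),.095))
o=ctrl.get_obs();print('wrist sees pen at',proj(cam('wrist',o),[H.mean(0)]))
E
```

```text
[ 0.3759 -0.0186  1.0448] [1.2173 0.4565 1.089 ]
plate [[0.6573 0.2348 0.12  ]
 [0.6224 0.1672 0.12  ]
 [0.5597 0.1958 0.12  ]
 [0.5921 0.2659 0.12  ]] [0.6079 0.2159 0.12  ]
handle [[0.6233 0.2184 0.196 ]
 [0.6067 0.2    0.196 ]
 [0.5921 0.2161 0.196 ]
 [0.6071 0.2335 0.196 ]] [0.6073 0.217  0.196 ]
plate -117.27177753181068 0.07607533949369776 0.06895771027392504
h -131.97113304555518 0.024780588064753615 0.021762434401117917
handle top tri (array([0.6076, 0.2183, 0.1936]), np.float64(0.0007672106353725257))
black [[0.569  0.0078 0.095 ]] cream [[ 0.5983 -0.179   0.095 ]]
wrist sees pen at [[238.7167 602.7731]]
```

{"method": "play_rows", "body": {
  "series": [
    {"travel":[5,-5,10],"rotation":[0,0,-0.02],"grip":0.6},
    {"travel":[18,-14,12],"rotation":[0,0,-0.02],"grip":0.6},
    {"travel":[24,-19,12],"rotation":[0,0,-0.02],"grip":0.6},
    {"travel":[24,-19,12],"rotation":[0,0,-0.02],"grip":0.6},
    {"travel":[24,-19,12],"rotation":[0,0,-0.02],"grip":0.6},
    {"travel":[24,-19,12],"rotation":[0,0,-0.02],"grip":0.6},
    {"travel":[24,-19,12],"rotation":[0,0,-0.02],"grip":0.6},
    {"travel":[24,-19,12],"rotation":[0,0,-0.02],"grip":0.6},
    {"travel":[24,-19,6],"rotation":[0,0,-0.02],"grip":0.6},
    {"travel":[24,-19,0],"rotation":[0,0,-0.02],"grip":0.6},
    {"travel":[24,-19,0],"rotation":[0,0,-0.02],"grip":0.6},
    {"travel":[24,-19,0],"rotation":[0,0,-0.02],"grip":0.6},
    {"travel":[24,-19,0],"rotation":[0,0,-0.02],"grip":0.6},
    {"travel":[24,-19,0],"rotation":[0,0,-0.02],"grip":0.6},
    {"travel":[24,-19,0],"rotation":[0,0,-0.02],"grip":0.6},
    {"travel":[24,-19,0],"rotation":[0,0,-0.02],"grip":0.6},
    {"travel":[14,-14,0],"rotation":[0,0,0],"grip":0.6},
    {"travel":[6,-6,0],"rotation":[0,0,0],"grip":0.6},
    {"travel":[0,0,0],"rotation":[0,0,0],"grip":0.6},
    {"travel":[0,0,0],"rotation":[0,0,0],"grip":0.6}
  ]
}}

```text
time: 1.77
eef_pos: [0.5953, 0.2006, 0.3247]
ee_rot: [3.142, -0.001, 2.416]
contact_force: [-0.3, 0.4, 0.2]
width: 0.597
gripper_force: 0.0
```

```bash
cat > shot.py <<'E'
import sys,pickle
from h import *
n=sys.argv[1]; o=ctrl.get_obs(); im=ctrl.camera('wrist')
cv2.imwrite(f'pics/{n}.png',im[:,:,::-1]); pickle.dump(cam('wrist',o),open(n+'.pkl','wb')); print(o['time'],o['eef_pos'],o['ee_rot'])
E
python3 shot.py w1
```

```text
1.7667 [0.59530174 0.20059398 0.3247126 ] [ 3.14153590e+00 -7.19187203e-04  2.41626709e+00]
```

{"method": "play_rows", "body": {
  "series": [
    {"travel":[-4,-15,0],"rotation":[0,0,0],"grip":0.6},
    {"travel":[-4,-25,0],"rotation":[0,0,0],"grip":0.6},
    {"travel":[-4,-25,0],"rotation":[0,0,0],"grip":0.6},
    {"travel":[-4,-20,0],"rotation":[0,0,0],"grip":0.6},
    {"travel":[-4,-10,0],"rotation":[0,0,0],"grip":0.6},
    {"travel":[0,-5,0],"rotation":[0,0,0],"grip":0.6},
    {"travel":[0,0,0],"rotation":[0,0,0],"grip":0.6},
    {"travel":[0,0,0],"rotation":[0,0,0],"grip":0.6}
  ]
}}

```text
time: 2.48
eef_pos: [0.5754, 0.1017, 0.3248]
ee_rot: [3.141, -0.0, 2.418]
contact_force: [0.3, -0.8, -0.1]
width: 0.601
gripper_force: 0.0
```

```bash
python3 shot.py w2
```

```text
2.4833 [0.57544497 0.10165105 0.32477888] [ 3.14058883e+00 -8.82778026e-05  2.41796420e+00]
```

{"method": "play_rows", "body": {
  "series": [
    {"travel":[-4,-15,0],"rotation":[0,0,0],"grip":0.6},
    {"travel":[-4,-25,0],"rotation":[0,0,0],"grip":0.6},
    {"travel":[-4,-30,0],"rotation":[0,0,0],"grip":0.6},
    {"travel":[-4,-30,0],"rotation":[0,0,0],"grip":0.6},
    {"travel":[-4,-30,0],"rotation":[0,0,0],"grip":0.6},
    {"travel":[0,-30,0],"rotation":[0,0,0],"grip":0.6},
    {"travel":[0,-20,0],"rotation":[0,0,0],"grip":0.6},
    {"travel":[0,-10,0],"rotation":[0,0,0],"grip":0.6},
    {"travel":[0,0,0],"rotation":[0,0,0],"grip":0.6},
    {"travel":[0,0,0],"rotation":[0,0,0],"grip":0.6}
  ]
}}

```text
time: 3.37
eef_pos: [0.5559, -0.0885, 0.3242]
ee_rot: [3.141, -0.001, 2.417]
contact_force: [0.3, 0.3, 0.4]
width: 0.6
gripper_force: 0.0
```

```bash
python3 shot.py w3
```

```text
3.3667 [ 0.55594848 -0.0885471   0.32423448] [ 3.14091063e+00 -1.01175021e-03  2.41740298e+00]
```

{"method": "play_rows", "body": {
  "series": [
    {"travel":[0,-15,0],"rotation":[0,0,0],"grip":0.6},
    {"travel":[0,-25,0],"rotation":[0,0,0],"grip":0.6},
    {"travel":[0,-30,0],"rotation":[0,0,0],"grip":0.6},
    {"travel":[0,-30,0],"rotation":[0,0,0],"grip":0.6},
    {"travel":[0,-20,0],"rotation":[0,0,0],"grip":0.6},
    {"travel":[0,-10,0],"rotation":[0,0,0],"grip":0.6},
    {"travel":[0,0,0],"rotation":[0,0,0],"grip":0.6},
    {"travel":[0,0,0],"rotation":[0,0,0],"grip":0.6}
  ]
}}

```text
time: 4.08
eef_pos: [0.556, -0.2181, 0.3245]
ee_rot: [3.141, -0.001, 2.418]
contact_force: [0.6, 0.8, -0.8]
width: 0.598
gripper_force: 0.0
```

```bash
python3 shot.py w4; python3 -c "
import cv2,numpy as np
a=[cv2.resize(cv2.imread(f'pics/w{i}.png'),(400,300),interpolation=cv2.INTER_AREA) for i in (1,2,3,4)]
cv2.imwrite('pics/comp1.png',np.vstack([np.hstack(a[:2]),np.hstack(a[2:])]))"
```

```text
4.0833 [ 0.55599405 -0.21813326  0.32446009] [ 3.14068314e+00 -7.15488786e-04  2.41803512e+00]
```

View pics/comp1.png

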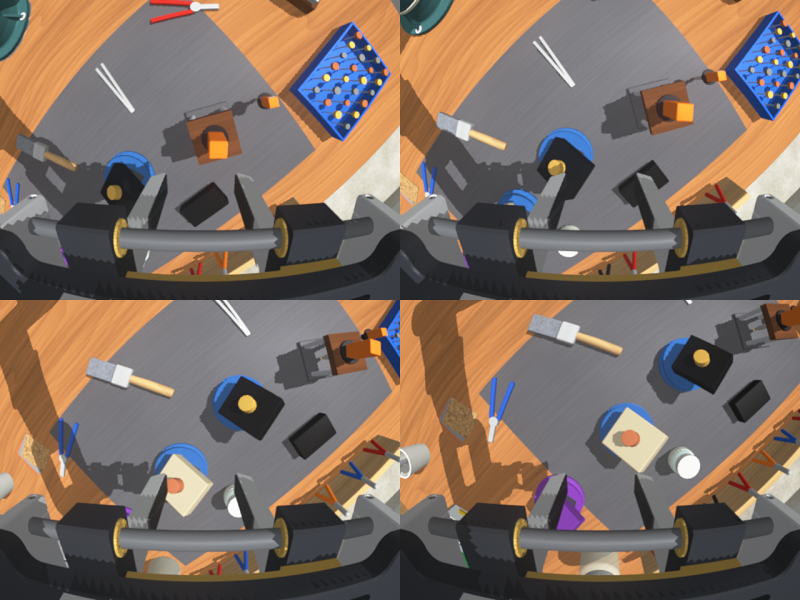

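Comp1 shows w3 and w4 with the black block fully in view (full-res about (400,167) and (483,102)). The cream block is at w4 (377,224), and in w3 a finger partly covers it. The pen is clear in w1 at (347,240). I'll enlarge the faces to read their corners.

```bash
python3 -c "
import cv2,numpy as np
g=(np.linspace(0,1,256)**0.5*255).astype('uint8')
P=[('w3',400,167),('w4',483,104),('w4',377,224),('w3',291,296)]
a=[cv2.resize(g[cv2.imread(f'pics/{n}.png')][y-45:y+45,x-60:x+60],(400,300),interpolation=cv2.INTER_CUBIC) for n,x,y in P]
cv2.imwrite('pics/comp2.png',np.vstack([np.hstack(a[:2]),np.hstack(a[2:])]))"
```

```text
(no output)
```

View pics/comp2.png

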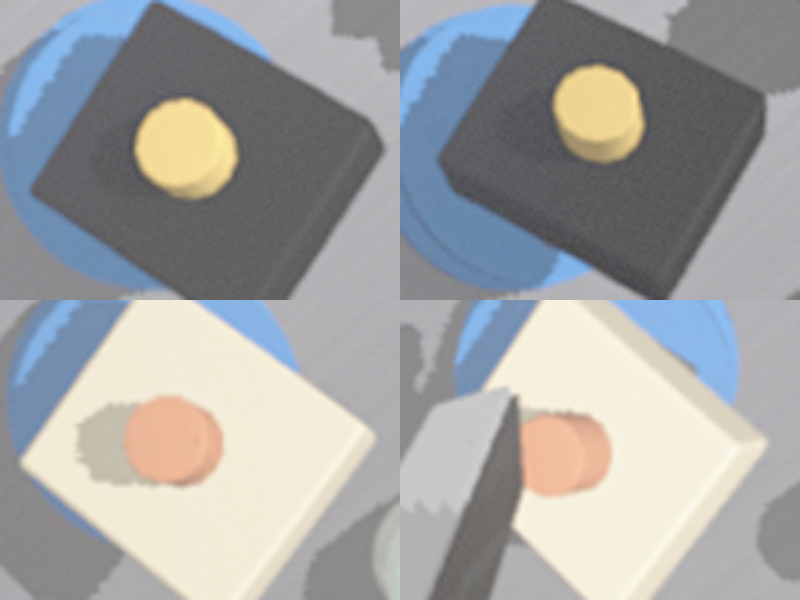

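```bash
python3 -c "
import cv2,numpy as np
P=[('w3',400,172,1),('w4',483,102,1),('w4',377,222,0),('w3',291,290,0)]
def f(n,x,y,b):
    c=cv2.imread(f'pics/{n}.png')[y-51:y+51,x-68:x+68].astype(float)
    c=np.clip((c-12)*4 if b else (c-150)*2.4,0,255).astype('uint8')
    c=cv2.resize(c,(400,300),interpolation=cv2.INTER_CUBIC)
    return c
a=[f(*p) for p in P]
cv2.imwrite('pics/comp3.png',np.vstack([np.hstack(a[:2]),np.hstack(a[2:])]))"
```

```text
(no output)
```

View pics/comp3.png

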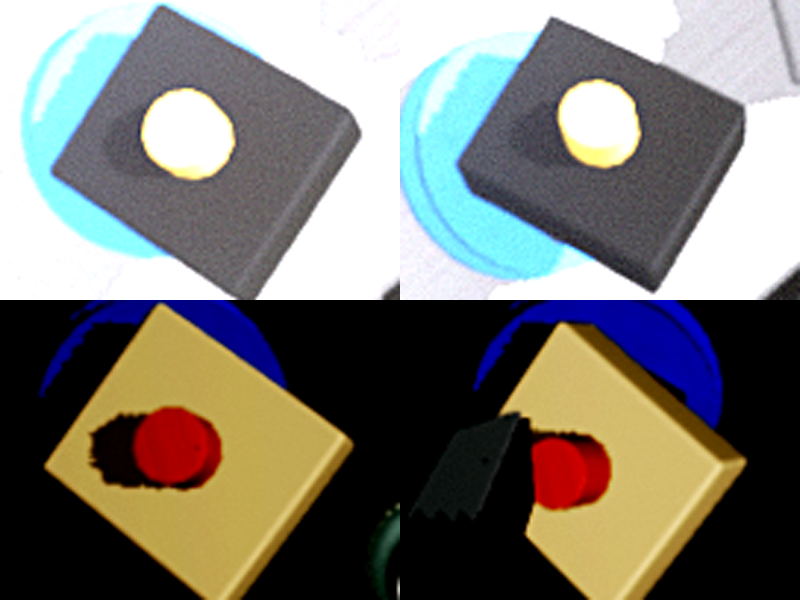

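Comp3 gives sharp face corners. For black in w3: A(350,179.5), B(387,123), C(450,158), D(413,220). For black in w4: (436,107), (467,57), (531,86), (500,143). For cream in w4: (325,227), (364,173), (426,219), (380,274). I'll triangulate these.

```bash
cat > meas.py <<'E'
from h import *; import pickle
np.set_printoptions(precision=4,suppress=True)
w3,w4=[pickle.load(open(f'w{i}.pkl','rb')) for i in (3,4)]; t=cam('top')
T=lambda p:(np.array(p)-[400,300])*.375+[280,185]
B={'black':({'A':[(w3,(350,179.5)),(w4,(436.1,107.1))],'B':[(w3,(387.1,123)),(w4,(466.7,57.1))],
 'C':[(w3,(450.3,157.7)),(w4,(531.3,86))],'D':[(w3,(412.6,219.6)),(w4,(500,142.8))]},35,dict(B=(455,500),A=(547,471),D=(523,383),C=(434,408))),
'cream':({'A':[(w4,(325,227.4))],'B':[(w3,(278.4,246.5)),(w4,(363.7,172.7))],
 'C':[(w3,(334.5,291.7)),(w4,(426.3,218.6))],'D':[(w3,(295.3,346.6)),(w4,(379.5,273.8))]},30,dict(B=(688,467),A=(779,442),D=(768,347),C=(665,368)))}
for n,(d,tilt,tp) in B.items():
    X={}
    for k,l in d.items():
        l=l+[(t,T(tp[k]))] if k in 'AB' or len(l)<2 else l
        # top-image A,B naming checked by residual: swap if worse
        r=[tri([a for a,_ in l],[b for _,b in l])]
        X[k]=r[0][0]; print(n,k,*r[0])
    Q=np.array([X[k] for k in 'ABCD']); c=Q.mean(0)
    nz=np.cross(Q[2]-Q[0],Q[3]-Q[1]); nz/=np.linalg.norm(nz); nz*=np.sign(nz[2])
    print('centre',c,'normal',nz,'tilt',np.degrees(np.arccos(nz[2])),'az',np.degrees(np.arctan2(nz[1],nz[0])))
    print('edges',[round(np.linalg.norm(Q[i]-Q[i-1]),4) for i in range(4)])
    h=.5*(.08)*np.sin(np.radians(tilt))
    for s,k in (('w3',w3),('w4',w4)):
        g=[(dict((id(a),b) for a,b in d[q]).get(id(k))) for q in 'ABCD']
        if None in g: continue
        for half in (.04,.045):
            z=.095+np.array([-1,-1,1,1])*half*np.sin(np.radians(tilt))
            W=np.array([onz(k,g[i],z[i])[0] for i in range(4)]); u=W[1]-W[0]; v=W[2]-W[3]
            print(s,half,'c',W.mean(0),'az edges',[round(np.degrees(np.arctan2(e[1],e[0])),1) for e in (u,v)],[round(np.linalg.norm(W[i]-W[i-1]),4) for i in range(4)])
E
python3 meas.py
```

```text
black A [ 0.5477 -0.0392  0.073 ] 0.0005490848321248401
black B [0.5264 0.035  0.066 ] 0.0006803994801467438
black C [0.5911 0.0547 0.1183] 0.0003458055744724854
black D [ 0.6175 -0.016   0.1103] 0.00018085673050316652
centre [0.5707 0.0086 0.0919] normal [-0.5075 -0.1732  0.8441] tilt 32.42623353966055 az -161.15392147966932
edges [np.float64(0.0825), np.float64(0.0775), np.float64(0.0855), np.float64(0.0758)]
w3 0.04 c [0.5702 0.0084 0.095 ] az edges [np.float64(106.0), np.float64(108.4)] [np.float64(0.0847), np.float64(0.0758), np.float64(0.0821), np.float64(0.075)]
w3 0.045 c [0.5699 0.0083 0.095 ] az edges [np.float64(106.0), np.float64(108.4)] [np.float64(0.087), np.float64(0.0763), np.float64(0.0845), np.float64(0.0744)]
w4 0.04 c [0.57   0.0072 0.095 ] az edges [np.float64(107.3), np.float64(108.0)] [np.float64(0.0833), np.float64(0.0744), np.float64(0.0826), np.float64(0.0777)]
w4 0.045 c [0.5697 0.0071 0.095 ] az edges [np.float64(107.3), np.float64(108.0)] [np.float64(0.0851), np.float64(0.0749), np.float64(0.0844), np.float64(0.0771)]
cream A [ 0.5659 -0.2225  0.0933] 0.000681903151641652
cream B [ 0.5516 -0.1524  0.068 ] 0.0017211795439954893
cream C [ 0.629  -0.1324  0.0995] 0.0014848077264240263
cream D [ 0.6446 -0.2099  0.1074] 0.002651887538732776
centre [ 0.5978 -0.1793  0.0921] normal [-0.3061  0.1493  0.9402] tilt 19.90862152070854 az 153.99953428847027
edges [np.float64(0.081), np.float64(0.0759), np.float64(0.0859), np.float64(0.0794)]
w4 0.04 c [ 0.5964 -0.1799  0.095 ] az edges [np.float64(104.1), np.float64(100.3)] [np.float64(0.0814), np.float64(0.0751), np.float64(0.0857), np.float64(0.0764)]
w4 0.045 c [ 0.5961 -0.18    0.095 ] az edges [np.float64(104.1), np.float64(100.3)] [np.float64(0.083), np.float64(0.0756), np.float64(0.0871), np.float64(0.0759)]
```

```bash
python3 - <<'E'
from h import *; import pickle
np.set_printoptions(precision=4,suppress=True)
K=[pickle.load(open(f'w{i}.pkl','rb')) for i in (1,2,3,4)]
def nrm(t,a): t,a=np.radians([t,a]); return np.array([np.sin(t)*np.cos(a),np.sin(t)*np.sin(a),np.cos(t)])
for n,c,az,tl,l in(('brass',(.5697,.0077,.095),197.4,35,[(394.9,165.2),(482.3,90.1)]),('copper',(.5962,-.18,.095),192.3,30,[(277.4,296.8),(367.5,222)])):
    X,r=tri(K[2:],l); m=nrm(tl,az); d=X-c; print(n,X,r,'h',d@m,'lat',d-(d@m)*m,'n',m)
# cream/black slope edges
for k,q,tl in((K[2],[(350,179.5),(387.1,123),(450.3,157.7),(412.6,219.6)],35),(K[3],[(436.1,107.1),(466.7,57.1),(531.3,86),(500,142.8)],35),(K[3],[(325,227.4),(363.7,172.7),(426.3,218.6),(379.5,273.8)],30)):
    z=.095+np.array([-1,-1,1,1])*.043*np.sin(np.radians(tl)); W=np.array([onz(k,q[i],z[i])[0] for i in range(4)])
    print('slope az',[np.degrees(np.arctan2(*(W[a]-W[b])[1::-1]))+180 for a,b in((2,1),(3,0))])
cs=[]
for i,(x,y) in((1,(347,240)),(2,(445,178))):
    im=cv2.imread(f'pics/w{i}.png'); h=cv2.cvtColor(im,cv2.COLOR_BGR2HSV)
    m=cv2.inRange(h,(8,180,200),(25,255,255)); n,lb,st,ce=cv2.connectedComponentsWithStats(m)
    j=min((j for j in range(1,n) if st[j,4]>100),key=lambda j:np.hypot(*(ce[j]-(x,y))))
    ct=max(cv2.findContours((lb==j).astype('uint8'),0,2)[0],key=cv2.contourArea); rc=cv2.minAreaRect(ct)
    cs.append(rc[0]); bx=cv2.boxPoints(rc); k=K[i-1]; W=onz(k,bx,.196); e=W[1]-W[0]
    print(i,ce[j],rc,st[j,4],'c',W.mean(0),'yaw',np.degrees(np.arctan2(e[1],e[0]))%90)
    # plate: brown
    m=cv2.inRange(h,(3,60,45),(15,200,150)); n,lb,st,ce=cv2.connectedComponentsWithStats(m)
    j=min((j for j in range(1,n) if st[j,4]>1500),key=lambda j:np.hypot(*(ce[j]-rc[0])))
    ct=max(cv2.findContours((lb==j).astype('uint8'),0,2)[0],key=cv2.contourArea); r2=cv2.minAreaRect(ct); W=onz(k,cv2.boxPoints(r2),.12)
    print(' plate',r2,st[j,4],'c',W.mean(0))
print('pen top',tri(K[:2],cs))
c=[cv2.resize(cv2.imread(f'pics/w{i}.png')[y-60:y+60,x-80:x+80],(400,300),interpolation=cv2.INTER_CUBIC) for i,x,y in((1,342,215),(2,430,172))]
cv2.imwrite('pics/pen.png',np.hstack(c))
E
```

```text
brass [0.5622 0.0062 0.1053] 0.00036878534676060553 h 0.012830231525202988 lat [-0.0005  0.0007 -0.0002] n [-0.5473 -0.1715  0.8192]
copper [ 0.5896 -0.1835  0.1024] 0.000579369648993194 h 0.010009026273998843 lat [-0.0017 -0.0025 -0.0013] n [-0.4885 -0.1065  0.866 ]
slope az [np.float64(197.19451531555688), np.float64(198.37318268919947)]
slope az [np.float64(198.0057207203276), np.float64(195.76020665853198)]
slope az [np.float64(193.75267242758085), np.float64(193.2495658204422)]
1 [348.679 238.709] ((349.5, 238.5), (29.0, 29.0), 90.0) 835 c [0.6078 0.2191 0.196 ] yaw 48.57177409139091
 plate ((342.7362365722656, 219.27398681640625), (74.28080749511719, 75.58534240722656), 74.87599182128906) 3778 c [0.6073 0.2185 0.12  ]
2 [454.916  179.1089] ((454.9779052734375, 178.91989135742188), (25.596153259277344, 29.905975341796875), 3.012787342071533) 762 c [0.6074 0.2176 0.196 ] yaw 48.09006725596885
 plate ((427.9412536621094, 172.2647247314453), (73.73082733154297, 73.48829650878906), 75.96376037597656) 3837 c [0.608  0.2176 0.12  ]
pen top (array([0.6089, 0.2186, 0.1909]), np.float64(4.864146196296233e-05))
```

View pics/pen.png

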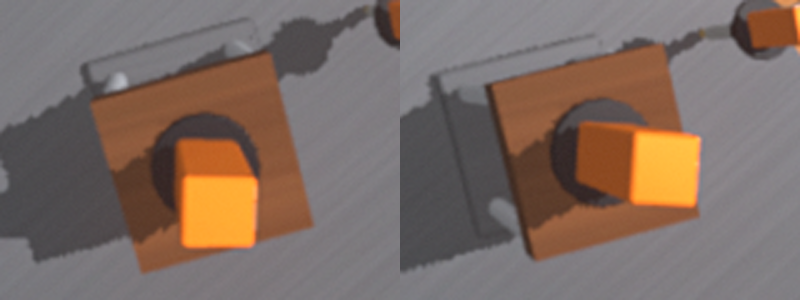

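The pen's top is at (0.6076, 0.218) with yaw 48°. The plate centre agrees, and the collar lies on the plate. I'll move over the pen.

{"method": "play_rows", "body": {
  "series": [
    {"travel":[2,12,0],"rotation":[0,0,0],"grip":0.6},
    {"travel":[3,22,0],"rotation":[0,0,0],"grip":0.6},
    {"travel":[4,32,0],"rotation":[0,0,0],"grip":0.6},
    {"travel":[4,32,0],"rotation":[0,0,0],"grip":0.6},
    {"travel":[4,32,0],"rotation":[0,0,0],"grip":0.6},
    {"travel":[4,32,0],"rotation":[0,0,0],"grip":0.6},
    {"travel":[4,32,0],"rotation":[0,0,0],"grip":0.6},
    {"travel":[4,32,0],"rotation":[0,0,0],"grip":0.6},
    {"travel":[4,32,0],"rotation":[0,0,0],"grip":0.6},
    {"travel":[4,32,0],"rotation":[0,0,0],"grip":0.6},
    {"travel":[4,32,0],"rotation":[0,0,0],"grip":0.6},
    {"travel":[4,32,0],"rotation":[0,0,0],"grip":0.6},
    {"travel":[4,32,-4],"rotation":[0,0,0],"grip":0.6},
    {"travel":[2,25,-8],"rotation":[0,0,0],"grip":0.6},
    {"travel":[0.6,15,-8],"rotation":[0,0,0],"grip":0.6},
    {"travel":[0,10,-4],"rotation":[0,0,0],"grip":0.6},
    {"travel":[0,0,0],"rotation":[0,0,0],"grip":0.6},
    {"travel":[0,0,0],"rotation":[0,0,0],"grip":0.6},
    {"travel":[0,0,0],"rotation":[0,0,0],"grip":0.6}
  ]
}}

```text
time: 5.72
eef_pos: [0.6072, 0.2155, 0.3012]
ee_rot: [3.141, 0.001, 2.416]
contact_force: [0.7, -0.0, -0.3]
width: 0.602
gripper_force: 0.0
```

{"method": "play_rows", "body": {
  "series": [
    {"travel":[0.4,2.5,-10],"rotation":[0,0,0],"grip":0.6},
    {"travel":[0,0,-20],"rotation":[0,0,0],"grip":0.6},
    {"travel":[0,0,-25],"rotation":[0,0,0],"grip":0.6},
    {"travel":[0,0,-25],"rotation":[0,0,0],"grip":0.6},
    {"travel":[0,0,-25],"rotation":[0,0,0],"grip":0.6},
    {"travel":[0,0,-16],"rotation":[0,0,0],"grip":0.6},
    {"travel":[0,0,-10],"rotation":[0,0,0],"grip":0.6},
    {"travel":[0,0,-5],"rotation":[0,0,0],"grip":0.6},
    {"travel":[0,0,0],"rotation":[0,0,0],"grip":0.6},
    {"travel":[0,0,0],"rotation":[0,0,0],"grip":0.6}
  ]
}}

```text
time: 6.55
eef_pos: [0.6082, 0.2188, 0.1656]
ee_rot: [3.14, 0.001, 2.416]
contact_force: [-0.4, 0.0, 0.8]
width: 0.602
gripper_force: 0.0
```

{"method": "play_rows", "body": {
  "force": 35,
  "series": [
    {"travel":[0,0,0],"rotation":[0,0,0],"grip":0.4},
    {"travel":[0,0,0],"rotation":[0,0,0],"grip":0.3},
    {"travel":[0,0,0],"rotation":[0,0,0],"grip":0.2},
    {"travel":[0,0,0],"rotation":[0,0,0],"grip":0.1},
    {"travel":[0,0,0],"rotation":[0,0,0],"grip":0.1},
    {"travel":[0,0,0],"rotation":[0,0,0],"grip":0.1},
    {"travel":[0,0,0],"rotation":[0,0,0],"grip":0.1},
    {"travel":[0,0,0],"rotation":[0,0,0],"grip":0.1}
  ]
}}

```text
time: 7.22
eef_pos: [0.6078, 0.2193, 0.1648]
ee_rot: [3.141, 0.0, 2.417]
contact_force: [0.3, 0.6, 1.9]
width: 0.255
gripper_force: 35.0
```

{"method": "play_rows", "body": {
  "series": [
    {"travel":[0,0,5],"rotation":[0,0,0],"grip":0.1},
    {"travel":[0,0,10],"rotation":[0,0,0],"grip":0.1},
    {"travel":[0,0,15],"rotation":[0,0,0],"grip":0.1},
    {"travel":[0,0,20],"rotation":[0,0,0],"grip":0.1},
    {"travel":[0,0,25],"rotation":[0,0,0],"grip":0.1},
    {"travel":[0,0,25],"rotation":[0,0,0],"grip":0.1},
    {"travel":[0,0,25],"rotation":[0,0,0],"grip":0.1},
    {"travel":[0,0,20],"rotation":[0,0,0],"grip":0.1},
    {"travel":[0,0,10],"rotation":[0,0,0],"grip":0.1},
    {"travel":[0,0,5],"rotation":[0,0,0],"grip":0.1},
    {"travel":[0,0,0],"rotation":[0,0,0],"grip":0.1},
    {"travel":[0,0,0],"rotation":[0,0,0],"grip":0.1}
  ]
}}

```text
time: 8.22
eef_pos: [0.6074, 0.219, 0.3231]
ee_rot: [-3.14, -0.001, 2.417]
contact_force: [-0.0, -0.3, -3.4]
width: 0.256
gripper_force: 35.0
```

```bash
cat > plan.py <<'E'
from h import *
np.set_printoptions(precision=4,suppress=True)
def nrm(t,a): t,a=np.radians([t,a]); return np.array([np.sin(t)*np.cos(a),np.sin(t)*np.sin(a),np.cos(t)])
N={'brass':((.5695,.0078,.095),nrm(35,197.4)),'copper':((.5957,-.1805,.095),nrm(30,193))}
def plan(n,tiph):
    c,m=N[n]; o=ctrl.get_obs(); R,p=pose(o); z=-R[:,2]
    v=np.cross(z,m); a=np.arctan2(np.linalg.norm(v),z@m); rv=v/max(np.linalg.norm(v),1e-9)*a
    tgt=np.array(c)+m*(tiph+.147)
    tip=p-z*.147; d=tip-c
    print(n,'t',o['time'],'tcp',p,'rotvec',rv,'deg',np.degrees(a),'target TCP',tgt,'move mm',(tgt-p)*1e3,
      'tip h',(d@m)*1e3,'lat',(d-(d@m)*m)*1e3,'F',o['contact_force'],'F.n',o['contact_force']@m,'n mm',m,'grip',o['gripper_force'],o['width'])
if __name__=='__main__':
    import sys; plan(sys.argv[1],float(sys.argv[2])/1e3)
E
python3 plan.py brass 50
```

```text
brass t 8.2167 tcp [0.6074 0.219  0.3231] rotvec [ 0.1832 -0.585  -0.0001] deg 35.123743351477266 target TCP [ 0.4617 -0.026   0.2564] move mm [-145.7233 -244.9771  -66.7418] tip h 9.660817486399258 lat [ 42.88   212.7622  73.2014] F [-0.0487 -0.3276 -3.3707] F.n -2.678252364041826 n mm [-0.5473 -0.1715  0.8192] grip 34.967384934425354 0.25577747072239754
```

{"method": "play_rows", "body": {
  "series": [
    {"travel":[-5.2,-8.8,0],"rotation":[0.0065,-0.0209,0],"grip":0.1},
    {"travel":[-5.2,-8.8,0],"rotation":[0.0065,-0.0209,0],"grip":0.1},
    {"travel":[-10.4,-17.5,0],"rotation":[0.0131,-0.0418,0],"grip":0.1},
    {"travel":[-10.4,-17.5,0],"rotation":[0.0131,-0.0418,0],"grip":0.1},
    {"travel":[-10.4,-17.5,0],"rotation":[0.0131,-0.0418,0],"grip":0.1},
    {"travel":[-10.4,-17.5,0],"rotation":[0.0131,-0.0418,0],"grip":0.1},
    {"travel":[-10.4,-17.5,-6],"rotation":[0.0131,-0.0418,0],"grip":0.1},
    {"travel":[-10.4,-17.5,-8],"rotation":[0.0131,-0.0418,0],"grip":0.1},
    {"travel":[-10.4,-17.5,-8],"rotation":[0.0131,-0.0418,0],"grip":0.1},
    {"travel":[-10.4,-17.5,-8],"rotation":[0.0131,-0.0418,0],"grip":0.1},
    {"travel":[-10.4,-17.5,-8],"rotation":[0.0131,-0.0418,0],"grip":0.1},
    {"travel":[-10.4,-17.5,-8],"rotation":[0.0131,-0.0418,0],"grip":0.1},
    {"travel":[-10.4,-17.5,-8],"rotation":[0.0131,-0.0418,0],"grip":0.1},
    {"travel":[-10.4,-17.5,-7],"rotation":[0.0131,-0.0418,0],"grip":0.1},
    {"travel":[-5.2,-8.7,-4],"rotation":[0.0066,-0.021,0],"grip":0.1},
    {"travel":[-5.2,-8.7,-2],"rotation":[0.0066,-0.021,0],"grip":0.1},
    {"travel":[0,0,0],"rotation":[0,0,0],"grip":0.1},
    {"travel":[0,0,0],"rotation":[0,0,0],"grip":0.1},
    {"travel":[0,0,0],"rotation":[0,0,0],"grip":0.1}
  ]
}}

```text
time: 9.8
eef_pos: [0.4619, -0.0256, 0.2567]
ee_rot: [2.6, 0.3, 2.333]
contact_force: [0.5, 0.5, -1.0]
width: 0.253
gripper_force: 35.0
```

```bash
python3 plan.py brass 30; python3 - <<'E'
from h import *
n='br1'; a=ctrl.camera('scene'); b=ctrl.camera('wrist')
c=cv2.resize(a[160:300,230:417][:,:,::-1],(400,300),interpolation=cv2.INTER_CUBIC)
cv2.imwrite('pics/br1.png',np.hstack([c,cv2.resize(b[:,:,::-1],(400,300))]))
for _ in range(10): print(ctrl.get_obs()['contact_force'],end=' ')
E
```

```text
brass t 9.8 tcp [ 0.4619 -0.0256  0.2567] rotvec [-0.0011  0.001  -0.0005] deg 0.08989304112979005 target TCP [ 0.4726 -0.0226  0.24  ] move mm [ 10.7714   3.0567 -16.7084] tip h 50.10667150525236 lat [0.3405 0.5655 0.3459] F [ 0.5344  0.5441 -0.9963] F.n -1.201985601175636 n mm [-0.5473 -0.1715  0.8192] grip 34.968021512031555 0.25264052839068973
[-0.49550483 -0.18221304 -2.24381386] [-0.49550483 -0.18221304 -2.24381386] [-0.49550483 -0.18221304 -2.24381386] [-0.49550483 -0.18221304 -2.24381386] [-0.49550483 -0.18221304 -2.24381386] [-0.49550483 -0.18221304 -2.24381386] [-0.49550483 -0.18221304 -2.24381386] [-0.49550483 -0.18221304 -2.24381386] [-0.49550483 -0.18221304 -2.24381386] [-0.49550483 -0.18221304 -2.24381386]
```

View pics/br1.png

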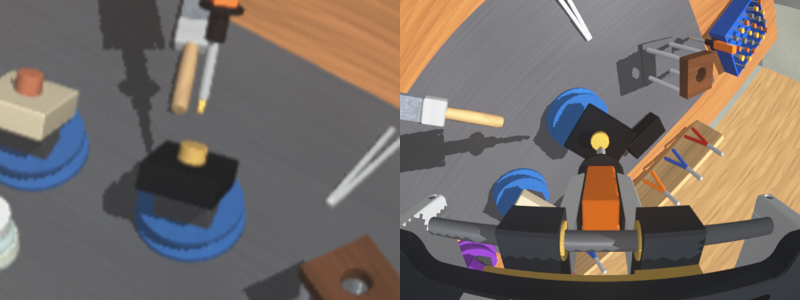

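br1 shows the pen gripped straight, with its brass tip lined up over the brass button. I'll approach to about 20 mm above the face and get a force baseline.

{"method": "play_rows", "body": {
  "series": [
    {"travel":[2.6,0.4,-4.2],"rotation":[0,0,0],"grip":0.1},
    {"travel":[2.7,0.8,-4.1],"rotation":[0,0,0],"grip":0.1},
    {"travel":[2.7,0.8,-4.1],"rotation":[0,0,0],"grip":0.1},
    {"travel":[2.7,0.8,-4.1],"rotation":[0,0,0],"grip":0.1},
    {"travel":[2.7,0.8,-4.1],"rotation":[0,0,0],"grip":0.1},
    {"travel":[1.4,0.4,-2.1],"rotation":[0,0,0],"grip":0.1},
    {"travel":[0,0,0],"rotation":[0,0,0],"grip":0.1},
    {"travel":[0,0,0],"rotation":[0,0,0],"grip":0.1},
    {"travel":[0,0,0],"rotation":[0,0,0],"grip":0.1}
  ]
}}

```text
time: 10.65
eef_pos: [0.4769, -0.022, 0.235]
ee_rot: [2.599, 0.302, 2.332]
contact_force: [0.7, 0.4, -2.3]
width: 0.258
gripper_force: 35.0
```

```bash
cat > feel.py <<'E'
import sys
from plan import *
n=sys.argv[1]; k=int(sys.argv[2]); c,m=N[n]; F=[];H=[];L=[]
for _ in range(k):
    ctrl.camera('top'); o=ctrl.get_obs(); R,p=pose(o); d=p+R[:,2]*.147-c
    F.append(o['contact_force']@m); H.append(d@m*1e3); L.append((d-(d@m)*m)*1e3)
print('t',o['time'],'F.n',np.mean(F),'+-',np.std(F)/k**.5,'tip h',np.mean(H),'lat',np.mean(L,0),'tilt',np.degrees(np.arccos(-R[:,2]@m)))
E
python3 feel.py brass 12
```

```text
t 11.25 F.n -1.5096938363230459 +- 0.13274995645579418 tip h 23.539035741010697 lat [ 1.044  -0.5211  0.5885] tilt 0.15421458008838015
```

{"method": "play_rows", "body": {
  "series": [
    {"travel":[1.1,0.35,-1.65],"rotation":[0,0,0],"grip":0.1},
    {"travel":[1.1,0.35,-1.65],"rotation":[0,0,0],"grip":0.1},
    {"travel":[1.1,0.35,-1.65],"rotation":[0,0,0],"grip":0.1},
    {"travel":[1.1,0.35,-1.65],"rotation":[0,0,0],"grip":0.1},
    {"travel":[0,0,0],"rotation":[0,0,0],"grip":0.1},
    {"travel":[0,0,0],"rotation":[0,0,0],"grip":0.1}
  ]
}}

```text
time: 11.75
eef_pos: [0.4812, -0.0205, 0.228]
ee_rot: [2.599, 0.301, 2.332]
contact_force: [0.0, 0.7, -1.7]
width: 0.254
gripper_force: 35.0
```

```bash
python3 feel.py brass 4
```

```text
t 11.95 F.n -1.690647787709481 +- 0.17755583881996598 tip h 15.249288031838368 lat [ 0.7922 -0.3581  0.4543] tilt 0.15148328308402395
```

{"method": "play_rows", "body": {
  "series": [
    {"travel":[0.55,0.17,-0.82],"rotation":[0,0,0],"grip":0.1},
    {"travel":[0.55,0.17,-0.82],"rotation":[0,0,0],"grip":0.1},
    {"travel":[0,0,0],"rotation":[0,0,0],"grip":0.1},
    {"travel":[0,0,0],"rotation":[0,0,0],"grip":0.1}
  ]
}}

```text
time: 12.28
eef_pos: [0.4823, -0.0202, 0.2268]
ee_rot: [2.599, 0.302, 2.332]
contact_force: [-1.1, -0.5, 0.0]
width: 0.252
gripper_force: 35.0
```

```bash
python3 feel.py brass 4
```

```text
t 12.4833 F.n 0.5873255542597972 +- 0.2974853447051326 tip h 13.451553098692562 lat [ 1.0026 -0.4426  0.5773] tilt 0.16825841375530534
```

{"method": "play_rows", "body": {
  "series": [
    {"travel":[0.55,0.17,-0.82],"rotation":[0,0,0],"grip":0.1},
    {"travel":[0.55,0.17,-0.82],"rotation":[0,0,0],"grip":0.1},
    {"travel":[0.4,0.1,-0.6],"rotation":[0,0,0],"grip":0.1},
    {"travel":[0,0,0],"rotation":[0,0,0],"grip":0.1},
    {"travel":[0,0,0],"rotation":[0,0,0],"grip":0.1}
  ]
}}

```text
time: 12.9
eef_pos: [0.4839, -0.0198, 0.2246]
ee_rot: [2.599, 0.302, 2.332]
contact_force: [-3.3, -0.5, 1.7]
width: 0.255
gripper_force: 35.0
```

```bash
python3 feel.py brass 10
```

```text
t 13.4 F.n 3.0378649389705954 +- 0.11030694413486089 tip h 10.659728075678798 lat [ 1.0123 -0.4521  0.5817] tilt 0.1675722184598079
```

Contact force is about 4.5 N, so I'll hold still.

{"method": "play_rows", "body": {
  "series": [
    {"travel":[0,0,0],"rotation":[0,0,0],"grip":0.1},
    {"travel":[0,0,0],"rotation":[0,0,0],"grip":0.1},
    {"travel":[0,0,0],"rotation":[0,0,0],"grip":0.1},
    {"travel":[0,0,0],"rotation":[0,0,0],"grip":0.1},
    {"travel":[0,0,0],"rotation":[0,0,0],"grip":0.1},
    {"travel":[0,0,0],"rotation":[0,0,0],"grip":0.1},
    {"travel":[0,0,0],"rotation":[0,0,0],"grip":0.1},
    {"travel":[0,0,0],"rotation":[0,0,0],"grip":0.1},
    {"travel":[0,0,0],"rotation":[0,0,0],"grip":0.1},
    {"travel":[0,0,0],"rotation":[0,0,0],"grip":0.1},
    {"travel":[0,0,0],"rotation":[0,0,0],"grip":0.1},
    {"travel":[0,0,0],"rotation":[0,0,0],"grip":0.1},
    {"travel":[0,0,0],"rotation":[0,0,0],"grip":0.1},
    {"travel":[0,0,0],"rotation":[0,0,0],"grip":0.1},
    {"travel":[0,0,0],"rotation":[0,0,0],"grip":0.1},
    {"travel":[0,0,0],"rotation":[0,0,0],"grip":0.1}
  ]
}}

```text
time: 14.73
eef_pos: [0.4839, -0.0198, 0.2244]
ee_rot: [2.599, 0.302, 2.332]
contact_force: [-3.1, 0.2, 2.0]
width: 0.254
gripper_force: 35.0
```

```bash
python3 feel.py brass 3; python3 plan.py copper 50
```

```text
t 14.8833 F.n 2.9997176698449395 +- 0.24468794540707825 tip h 10.582282824327116 lat [ 0.9122 -0.4496  0.5153] tilt 0.1570562855610608
copper t 14.8833 tcp [ 0.4838 -0.0198  0.2244] rotvec [-0.0572  0.0777 -0.0221] deg 5.67025980070987 target TCP [ 0.4997 -0.2027  0.2656] move mm [  15.88   -182.8741   41.2473] tip h 2.16564326682963 lat [-30.0245 186.2601   7.3003] F [-1.869   0.1879  1.7226] F.n 2.381232383833265 n mm [-0.4872 -0.1125  0.866 ] grip 34.96892988681793 0.25401827360493184
```

{"method": "play_rows", "body": {
  "series": [
    {"travel":[-2.2,-0.7,3.3],"rotation":[0,0,0],"grip":0.1},
    {"travel":[-4.4,-1.4,6.6],"rotation":[0,0,0],"grip":0.1},
    {"travel":[-7.6,-2.4,11.4],"rotation":[0,0,0],"grip":0.1},
    {"travel":[-7.7,-2.4,11.5],"rotation":[0,0,0],"grip":0.1},
    {"travel":[2,-10,1],"rotation":[-0.0057,0.0078,-0.0022],"grip":0.1},
    {"travel":[4.2,-19.5,1],"rotation":[-0.0057,0.0078,-0.0022],"grip":0.1},
    {"travel":[4.2,-19.5,1],"rotation":[-0.0057,0.0078,-0.0022],"grip":0.1},
    {"travel":[4.2,-19.5,1],"rotation":[-0.0057,0.0078,-0.0022],"grip":0.1},
    {"travel":[4.2,-19.5,1],"rotation":[-0.0057,0.0078,-0.0022],"grip":0.1},
    {"travel":[4.2,-19.5,1],"rotation":[-0.0057,0.0078,-0.0022],"grip":0.1},
    {"travel":[4.2,-19.5,1],"rotation":[-0.0057,0.0078,-0.0022],"grip":0.1},
    {"travel":[4.2,-19.5,1],"rotation":[-0.0057,0.0078,-0.0022],"grip":0.1},
    {"travel":[4.2,-19.5,0.4],"rotation":[-0.0057,0.0078,-0.0022],"grip":0.1},
    {"travel":[2.2,-10,0],"rotation":[-0.0057,0.0078,-0.0022],"grip":0.1},
    {"travel":[0,0,0],"rotation":[0,0,0],"grip":0.1},
    {"travel":[0,0,0],"rotation":[0,0,0],"grip":0.1},
    {"travel":[0,0,0],"rotation":[0,0,0],"grip":0.1}
  ]
}}

```text
time: 16.3
eef_pos: [0.4995, -0.2019, 0.2651]
ee_rot: [2.699, 0.287, 2.34]
contact_force: [-0.4, 0.5, -1.8]
width: 0.251
gripper_force: 35.0
```

```bash
python3 plan.py copper 20; python3 shot.py c1; python3 - <<'E'
from h import *
a=ctrl.camera('scene')[:,:,::-1]; b=cv2.imread('pics/c1.png')
c=cv2.resize(a[140:280,160:347],(400,300),interpolation=cv2.INTER_CUBIC)
cv2.imwrite('pics/c1v.png',np.hstack([c,cv2.resize(b[150:330,200:440],(400,300),interpolation=cv2.INTER_CUBIC)]))
E
```

```text
copper t 16.3 tcp [ 0.4995 -0.2019  0.2651] rotvec [-0.0013 -0.0011 -0.0009] deg 0.11072104353470281 target TCP [ 0.5143 -0.1993  0.2396] move mm [ 14.8827   2.5874 -25.4238] tip h 49.559615198329034 lat [-0.6386  0.967  -0.2336] F [-0.4062  0.5275 -1.8229] F.n -1.44015137565323 n mm [-0.4872 -0.1125  0.866 ] grip 34.967796206474304 0.250600176498326
16.3 [ 0.4994574  -0.20187077  0.26505009] [2.6986732  0.28749963 2.33999892]
```

View pics/c1v.png

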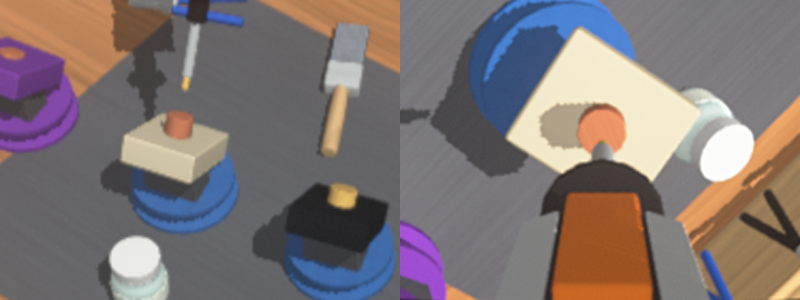

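c1v shows the tip just off the copper button and in line with it (wrist button centre about (321,227)). I'll cross-check the button's centre, then approach.

```bash
python3 - <<'E'
from plan import *; import pickle
k=pickle.load(open('c1.pkl','rb')); w4=pickle.load(open('w4.pkl','rb')); c,m=N['copper']
X,r=tri([k,w4],[(321.2,226.8),(367.5,222)]); d=X-c; print(X,r,'h',d@m,'lat mm',(d-(d@m)*m)*1e3)
E
```

```text
[ 0.59   -0.1825  0.1031] 0.0010515508944127202 h 0.010018379525180515 lat mm [-0.7858 -0.8485 -0.5523]
```

{"method": "play_rows", "body": {
  "series": [
    {"travel":[1,0.2,-1.7],"rotation":[0,0,0],"grip":0.1},
    {"travel":[2,0.4,-3.5],"rotation":[0,0,0],"grip":0.1},
    {"travel":[2,0.4,-3.5],"rotation":[0,0,0],"grip":0.1},
    {"travel":[2,0.4,-3.5],"rotation":[0,0,0],"grip":0.1},
    {"travel":[2,0.4,-3.5],"rotation":[0,0,0],"grip":0.1},
    {"travel":[2,0.4,-3.5],"rotation":[0,0,0],"grip":0.1},
    {"travel":[1,0.2,-1.7],"rotation":[0,0,0],"grip":0.1},
    {"travel":[0,0,0],"rotation":[0,0,0],"grip":0.1},
    {"travel":[0,0,0],"rotation":[0,0,0],"grip":0.1},
    {"travel":[0,0,0],"rotation":[0,0,0],"grip":0.1}
  ]
}}

```text
time: 17.23
eef_pos: [0.5118, -0.2004, 0.2448]
ee_rot: [2.699, 0.289, 2.339]
contact_force: [0.4, -0.2, -2.9]
width: 0.252
gripper_force: 35.0
```

```bash
python3 feel.py copper 8
```

```text
t 17.6333 F.n -1.6942568547192025 +- 0.15893915781464568 tip h 25.93068746570085 lat [ 0.2919 -0.427   0.1087] tilt 0.014231644372017453
```

{"method": "play_rows", "body": {
  "series": [
    {"travel":[1,0.23,-1.73],"rotation":[0,0,0],"grip":0.1},
    {"travel":[1,0.23,-1.73],"rotation":[0,0,0],"grip":0.1},
    {"travel":[1,0.23,-1.73],"rotation":[0,0,0],"grip":0.1},
    {"travel":[1,0.23,-1.73],"rotation":[0,0,0],"grip":0.1},
    {"travel":[1,0.23,-1.73],"rotation":[0,0,0],"grip":0.1},
    {"travel":[0,0,0],"rotation":[0,0,0],"grip":0.1},
    {"travel":[0,0,0],"rotation":[0,0,0],"grip":0.1}
  ]
}}

```text
time: 18.22
eef_pos: [0.5167, -0.1992, 0.2363]
ee_rot: [2.699, 0.289, 2.34]
contact_force: [-3.4, -0.0, 1.7]
width: 0.256
gripper_force: 35.0
```

```bash
python3 feel.py copper 4
```

```text
t 18.4167 F.n 2.4710195950012177 +- 0.22924719096508814 tip h 15.983235557442537 lat [ 0.3297 -0.3672  0.1378] tilt 0.012429977506552291
```

{"method": "play_rows", "body": {
  "series": [
    {"travel":[0.5,0.1,-0.9],"rotation":[0,0,0],"grip":0.1},
    {"travel":[0.5,0.1,-0.9],"rotation":[0,0,0],"grip":0.1},
    {"travel":[0,0,0],"rotation":[0,0,0],"grip":0.1},
    {"travel":[0,0,0],"rotation":[0,0,0],"grip":0.1}
  ]
}}

```text
time: 18.75
eef_pos: [0.5178, -0.199, 0.2344]
ee_rot: [2.699, 0.289, 2.339]
contact_force: [-3.5, -0.4, 2.5]
width: 0.254
gripper_force: 35.0
```

```bash
python3 feel.py copper 4
```

```text
t 18.95 F.n 3.9536051600574402 +- 0.22333263402314368 tip h 13.744727348201813 lat [ 0.3292 -0.3648  0.1378] tilt 0.012298243167671464
```

It's now 5.5 N. I'll back off 2 mm to about 4 N and hold.

{"method": "play_rows", "body": {
  "series": [
    {"travel":[-0.5,-0.1,0.85],"rotation":[0,0,0],"grip":0.1},
    {"travel":[-0.5,-0.1,0.85],"rotation":[0,0,0],"grip":0.1},
    {"travel":[0,0,0],"rotation":[0,0,0],"grip":0.1},
    {"travel":[0,0,0],"rotation":[0,0,0],"grip":0.1},
    {"travel":[0,0,0],"rotation":[0,0,0],"grip":0.1},
    {"travel":[0,0,0],"rotation":[0,0,0],"grip":0.1},
    {"travel":[0,0,0],"rotation":[0,0,0],"grip":0.1},
    {"travel":[0,0,0],"rotation":[0,0,0],"grip":0.1},
    {"travel":[0,0,0],"rotation":[0,0,0],"grip":0.1},
    {"travel":[0,0,0],"rotation":[0,0,0],"grip":0.1},
    {"travel":[0,0,0],"rotation":[0,0,0],"grip":0.1},
    {"travel":[0,0,0],"rotation":[0,0,0],"grip":0.1},
    {"travel":[0,0,0],"rotation":[0,0,0],"grip":0.1},
    {"travel":[0,0,0],"rotation":[0,0,0],"grip":0.1},
    {"travel":[0,0,0],"rotation":[0,0,0],"grip":0.1},
    {"travel":[0,0,0],"rotation":[0,0,0],"grip":0.1}
  ]
}}

```text
time: 20.28
eef_pos: [0.5168, -0.1991, 0.2359]
ee_rot: [2.699, 0.289, 2.339]
contact_force: [-1.9, 0.3, 1.6]
width: 0.253
gripper_force: 35.0
```

```bash
python3 feel.py copper 14; python3 -c "
from h import *
o=ctrl.get_obs();R,p=pose(o)
G=Ro.from_euler('xyz',[np.pi,0,2.417]).as_matrix()
print((np.array([.6078,.219,.3231])-p)*1e3,Ro.from_matrix(G@R.T).as_rotvec())"
```

```text
t 20.9833 F.n 2.7005261407003225 +- 0.11408458919227228 tip h 15.586132014249378 lat [ 0.1951 -0.2909  0.072 ] tilt 0.022985455422716013
[ 91.08508467 418.09737492  87.19046335] [-0.12110307  0.50910446  0.01190339]
```

{"method": "play_rows", "body": {
  "series": [
    {"travel":[-2,-0.4,3.4],"rotation":[0,0,0],"grip":0.1},
    {"travel":[-4,-0.9,6.9],"rotation":[0,0,0],"grip":0.1},
    {"travel":[-5.5,-1.3,10],"rotation":[0,0,0],"grip":0.1},
    {"travel":[-5.5,-1.4,10],"rotation":[0,0,0],"grip":0.1},
    {"travel":[3,12,8],"rotation":[-0.0087,0.0364,0.0008],"grip":0.1},
    {"travel":[6,24,8],"rotation":[-0.0087,0.0364,0.0008],"grip":0.1},
    {"travel":[6,24,8],"rotation":[-0.0087,0.0364,0.0008],"grip":0.1},
    {"travel":[6,24,8],"rotation":[-0.0087,0.0364,0.0008],"grip":0.1},
    {"travel":[6,24,8],"rotation":[-0.0087,0.0364,0.0008],"grip":0.1},
    {"travel":[6,24,8],"rotation":[-0.0087,0.0364,0.0008],"grip":0.1},
    {"travel":[6,24,8],"rotation":[-0.0087,0.0364,0.0008],"grip":0.1},
    {"travel":[6,24,0],"rotation":[-0.0087,0.0364,0.0008],"grip":0.1},
    {"travel":[6,24,0],"rotation":[-0.0087,0.0364,0.0008],"grip":0.1},
    {"travel":[6,24,0],"rotation":[-0.0087,0.0364,0.0008],"grip":0.1},
    {"travel":[6,24,0],"rotation":[-0.0087,0.0364,0.0008],"grip":0.1},
    {"travel":[6,24,0],"rotation":[-0.0087,0.0364,0.0008],"grip":0.1},
    {"travel":[6,24,0],"rotation":[-0.0087,0.0364,0.0008],"grip":0.1},
    {"travel":[6,24,0],"rotation":[-0.0087,0.0364,0.0008],"grip":0.1},
    {"travel":[3,12,0],"rotation":[0,0,0],"grip":0.1},
    {"travel":[0,0,0],"rotation":[0,0,0],"grip":0.1}
  ]
}}

```text
time: 22.65
eef_pos: [0.5843, 0.1351, 0.3216]
ee_rot: [-3.141, -0.001, 2.42]
contact_force: [0.2, -0.3, -2.5]
width: 0.248
gripper_force: 35.0
```

```bash
cat > back.py <<'E'
from h import *
np.set_printoptions(precision=4,suppress=True)
o=ctrl.get_obs();R,p=pose(o)
G=Ro.from_euler('xyz',[np.pi,0,2.417]).as_matrix()
print(o['time'],p,(np.array([.6078,.219,.3231])-p)*1e3,Ro.from_matrix(G@R.T).as_rotvec(),o['contact_force'],o['width'])
E
python3 back.py
```

```text
22.65 [0.5843 0.1351 0.3216] [23.5027 83.8591  1.4556] [-0.0006 -0.0009 -0.0027] [ 0.1562 -0.2839 -2.503 ] 0.24767802010218104
```

{"method": "play_rows", "body": {
  "series": [
    {"travel":[4,12,0.4],"rotation":[0,0,-0.001],"grip":0.1},
    {"travel":[6,22,0.4],"rotation":[0,0,-0.001],"grip":0.1},
    {"travel":[6,22,0.4],"rotation":[0,0,-0.001],"grip":0.1},
    {"travel":[5,16,0.2],"rotation":[0,0,0],"grip":0.1},
    {"travel":[2.5,8,0],"rotation":[0,0,0],"grip":0.1},
    {"travel":[0,4,0],"rotation":[0,0,0],"grip":0.1},
    {"travel":[0,0,0],"rotation":[0,0,0],"grip":0.1},
    {"travel":[0,0,0],"rotation":[0,0,0],"grip":0.1},
    {"travel":[0,0,0],"rotation":[0,0,0],"grip":0.1},
    {"travel":[0,0,0],"rotation":[0,0,0],"grip":0.1}
  ]
}}

```text
time: 23.48
eef_pos: [0.6072, 0.2159, 0.324]
ee_rot: [-3.141, 0.001, 2.412]
contact_force: [-0.1, 0.5, -1.8]
width: 0.253
gripper_force: 35.0
```

```bash
python3 back.py; python3 - <<'E'
from h import *
o=ctrl.get_obs();R,p=pose(o);s=cam('scene');im=ctrl.camera('scene')[:,:,::-1].copy()
P=np.array([p+R[:,2]*d for d in (-.031,.045,.147)]);uv=proj(s,P);print(uv)
h=proj(s,[[.6077,.2183,.12]]);print(h)
x,y=(uv[1]).astype(int); x0,y0=x-80,y-60
c=cv2.resize(im[y0:y0+120,x0:x0+160],(800,600),interpolation=cv2.INTER_CUBIC)
for q in np.vstack([uv,h]): cv2.drawMarker(c,tuple(int(v) for v in (q-[x0,y0])*5),(0,255,0),cv2.MARKER_CROSS,14,1)
cv2.imwrite('pics/ret.png',c)
E
```

```text
23.4833 [0.6072 0.2159 0.324 ] [ 0.6391  3.1289 -0.8893] [ 0.001  -0.      0.0049] [-0.0579  0.487  -1.7644] 0.252993659094641
[[411.51669108 209.54392042]
 [405.47754948 238.42758253]
 [398.38900119 272.33028706]]
[[395.87622035 290.10012016]]
```

View pics/ret.png

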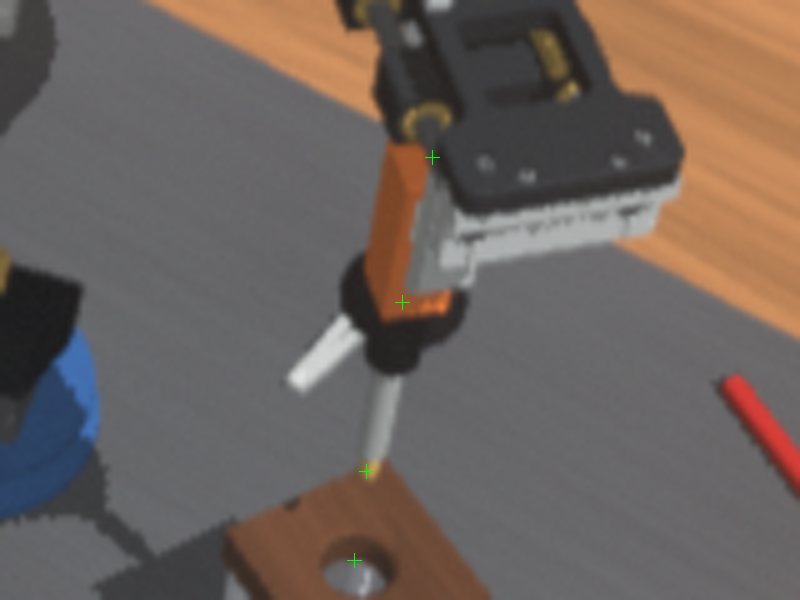

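The overlay shows the tip at (371,478) against the predicted (366,470), and the hole at (358,563) against (354,560). So the pen hasn't slipped or tilted in the grip. I'll correct 3 mm in y and lower it.

{"method": "play_rows", "body": {
  "series": [
    {"travel":[0.6,3.0,0],"rotation":[0,0,0.004],"grip":0.1},
    {"travel":[0,0,-5],"rotation":[0,0,0],"grip":0.1},
    {"travel":[0,0,-12],"rotation":[0,0,0],"grip":0.1},
    {"travel":[0,0,-12],"rotation":[0,0,0],"grip":0.1},
    {"travel":[0,0,-12],"rotation":[0,0,0],"grip":0.1},
    {"travel":[0,0,-12],"rotation":[0,0,0],"grip":0.1},
    {"travel":[0,0,-12],"rotation":[0,0,0],"grip":0.1},
    {"travel":[0,0,-5],"rotation":[0,0,0],"grip":0.1},
    {"travel":[0,0,0],"rotation":[0,0,0],"grip":0.1},
    {"travel":[0,0,0],"rotation":[0,0,0],"grip":0.1},
    {"travel":[0,0,0],"rotation":[0,0,0],"grip":0.1}
  ]
}}

```text
time: 24.45
eef_pos: [0.6082, 0.22, 0.2546]
ee_rot: [3.141, 0.001, 2.417]
contact_force: [0.1, -0.2, -1.7]
width: 0.253
gripper_force: 35.0
```

```bash
python3 back.py
```

```text
24.45 [0.6082 0.22   0.2546] [-0.3517 -0.9986 68.5335] [ 0.0004  0.0011 -0.0005] [ 0.0509 -0.1774 -1.6798] 0.2533200392156049
```

{"method": "play_rows", "body": {
  "series": [
    {"travel":[-0.3,-0.9,-6],"rotation":[0,0,0],"grip":0.1},
    {"travel":[0,0,-10],"rotation":[0,0,0],"grip":0.1},
    {"travel":[0,0,-12],"rotation":[0,0,0],"grip":0.1},
    {"travel":[0,0,-12],"rotation":[0,0,0],"grip":0.1},
    {"travel":[0,0,-12],"rotation":[0,0,0],"grip":0.1},
    {"travel":[0,0,-12],"rotation":[0,0,0],"grip":0.1},
    {"travel":[0,0,-10],"rotation":[0,0,0],"grip":0.1},
    {"travel":[0,0,-6],"rotation":[0,0,0],"grip":0.1},
    {"travel":[0,0,-4],"rotation":[0,0,0],"grip":0.1},
    {"travel":[0,0,0],"rotation":[0,0,0],"grip":0.1},
    {"travel":[0,0,0],"rotation":[0,0,0],"grip":0.1},
    {"travel":[0,0,0],"rotation":[0,0,0],"grip":0.1}
  ]
}}

```text
time: 25.45
eef_pos: [0.608, 0.2191, 0.1706]
ee_rot: [3.141, 0.001, 2.417]
contact_force: [-0.5, -0.7, -2.5]
width: 0.252
gripper_force: 35.0
```

```bash
python3 back.py
```

```text
25.45 [0.608  0.2191 0.1706] [ -0.2122  -0.1341 152.5131] [ 0.0003  0.0013 -0.0004] [-0.4912 -0.74   -2.4924] 0.25224665768315596
```

{"method": "play_rows", "body": {
  "series": [
    {"travel":[0,0,-2],"rotation":[0,0,0],"grip":0.1},
    {"travel":[0,0,-1.5],"rotation":[0,0,0],"grip":0.1},
    {"travel":[0,0,-1],"rotation":[0,0,0],"grip":0.1},
    {"travel":[0,0,-0.5],"rotation":[0,0,0],"grip":0.1},
    {"travel":[0,0,0],"rotation":[0,0,0],"grip":0.1},
    {"travel":[0,0,0],"rotation":[0,0,0],"grip":0.1},
    {"travel":[0,0,0],"rotation":[0,0,0],"grip":0.1}
  ]
}}

```text
time: 26.03
eef_pos: [0.6076, 0.219, 0.1648]
ee_rot: [-3.141, 0.0, 2.417]
contact_force: [0.3, -0.0, -0.2]
width: 0.257
gripper_force: 35.0
```

The collar has touched down: the load moved off the wrist at the same z as the original grasp. Releasing.

{"method": "play_rows", "body": {
  "series": [
    {"travel":[0,0,0],"rotation":[0,0,0],"grip":0.3},
    {"travel":[0,0,0],"rotation":[0,0,0],"grip":0.35},
    {"travel":[0,0,0],"rotation":[0,0,0],"grip":0.45},
    {"travel":[0,0,0],"rotation":[0,0,0],"grip":0.6},
    {"travel":[0,0,0],"rotation":[0,0,0],"grip":0.6},
    {"travel":[0,0,0],"rotation":[0,0,0],"grip":0.6},
    {"travel":[0,0,5],"rotation":[0,0,0],"grip":0.6},
    {"travel":[0,0,10],"rotation":[0,0,0],"grip":0.6},
    {"travel":[0,0,20],"rotation":[0,0,0],"grip":0.6},
    {"travel":[0,0,25],"rotation":[0,0,0],"grip":0.6},
    {"travel":[0,0,25],"rotation":[0,0,0],"grip":0.6},
    {"travel":[0,0,25],"rotation":[0,0,0],"grip":0.6},
    {"travel":[0,0,15],"rotation":[0,0,0],"grip":0.6},
    {"travel":[0,0,5],"rotation":[0,0,0],"grip":0.6},
    {"travel":[0,0,0],"rotation":[0,0,0],"grip":0.6},
    {"travel":[0,0,0],"rotation":[0,0,0],"grip":0.6},
    {"travel":[0,0,0],"rotation":[0,0,0],"grip":0.6}
  ]
}}

```text
time: 27.45
eef_pos: [0.6071, 0.2189, 0.2927]
ee_rot: [-3.138, -0.002, 2.417]
contact_force: [0.3, -0.3, 0.2]
width: 0.599
gripper_force: 0.0
```

```bash
python3 - <<'E'
from h import *
print(ctrl.get_obs()['time'])
im=ctrl.camera('scene')[:,:,::-1]; im0=cv2.imread('pics/scene0.png')
c=lambda a:cv2.resize(a[235:355,340:470],(400,369),interpolation=cv2.INTER_CUBIC)
cv2.imwrite('pics/end.png',np.hstack([c(im0),c(im)]))
cen=[]
for a in(im0,im):
    m=cv2.inRange(cv2.cvtColor(a,cv2.COLOR_BGR2HSV),(3,150,150),(18,255,255))[255:305,380:420]; M=cv2.moments(m,True); cen.append((M['m10']/M['m00'],M['m01']/M['m00'],M['m00']))
print(cen)
E
```

```text
27.45
[(19.98936170212766, 21.93262411347518, 282.0), (19.76206896551724, 21.872413793103448, 290.0)]
```

View pics/end.png

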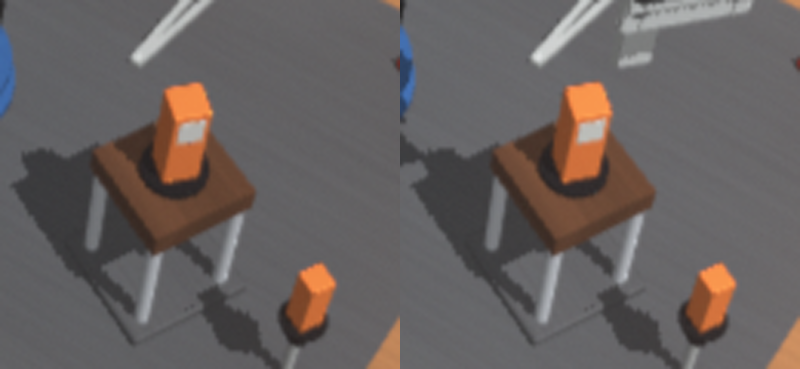

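The pen stands in the holder as it did at the start (centroid shifted 0.2 px), and the gripper is clear. Handing in.

```bash
python3 -c "
from cell import ctrl
print(ctrl.finish_job())"
```

```text
the job is handed in; nothing more can be done
None
```

The job is handed in at about 27 s of the 61 s: by the wrist-force readings I held about 4.5 N on the brass button and then about 4.3 N on the copper one, each for well over a second, and the pen is back upright in its holder and released; no verdict came back.

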